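Put the blue tube mixer into gear

TASK

The tube mixer loaded with blue-capped tubes is out of gear. Turn its spindle by the green T-bar on top until one of the gaps of its dark steel gear faces the red sliding tooth, then gently push its red gear knob fully home towards the gear so that the tooth sits in the gap. Leave the gear knob of the yellow-capped mixer where it is.

Things in the scene. Friction and masses are not known exactly. Their poses are not given: they have to be found in the camera images.
- blue_bar (a point): Centre of the green T-bar on the blue-capped mixer's spindle, on its upright axis, 118 mm above the table. Bar 64 mm long (along x), 14 mm thick (y), 28 mm high. It turns with the gear about z, either way, with slight friction (0.06 N m), and stays where left. It lies over two opposite gaps of the gear. Blue caps around the post below it reach 84 mm above the table.
- blue_spindle: Dark steel gear under the T-bar, one piece with it: 120 mm across, six broad teeth, six V gaps 60 degrees apart; origin on its axis, 48 mm above the table, its underside; teeth 14 mm thick. A gap faces the red tooth when its x (along the bar) and x of blue_drive differ by a multiple of 60 degrees, to within 10. At the start a tooth faces it and blocks the slide.
- blue_drive: Red gear knob, slide and tooth of the blue-capped mixer. Origin on the knob's axis, 48 mm above the table; x is the push direction, towards the spindle axis. Knob: upright cylinder 26 mm wide, 36 high, its centre 66 mm above the origin, on a thin stem. Origin to spindle axis: 135 to 129 mm at the start, 111 fully home (end stop), 125 if a tooth blocks it. Slides with 3 N, stays where left.
- yellow_drive: The same red knob, slide and tooth on the other, identical mixer, whose tubes have yellow caps: not to be moved. The two mixers stand side by side, either one on the left. Origin and axes as for blue_drive.

How it is judged:
By the outcome, as a careful person would: the job done as asked, in the order asked, and still so for the second after the job is handed in, with the robot touching nothing.
It also fails if it takes over 38 s, if anything falls off the work surface, if the arm or the gripper's body presses on something with over 40 N, if the wrist force passes 120 N, or if a joint passes its speed limit or range.

ROBOT

A 7-joint arm with a two-finger parallel gripper is mounted at the origin on the work surface. World frame = base frame: x ahead of the robot, y to its left, z up, the work surface at z = 0. Lengths are in m, angles in rad, forces in N, time in s.
With the tool pointing down it reaches from about 0.4 to 0.85 m from the base axis. Payload 10.4 kg.
Tool frame: the origin (TCP) lies midway between the tips of the shut fingers; the grasp point (between the pads) lies 19 mm behind it; z points along the fingers, y is the line along which they close (so a half turn about z gives the same grasp; the last joint's range is limited). The gripper opens to 85 mm and grips with 20 to 120 N. Pads are 22 mm wide; open, the fingers measure 114 mm over their backs; the gripper's body (76 mm by 85 mm) begins 54 mm behind the grasp point. The pads swing forward as they close: fully open they stand 13 mm farther back than shut.
Start: joints at [1.172, 0.332, -0.065, 1.46, 0.022, 1.35, -0.088], TCP at [0.229, -0.581, 0.197] pointing down, gripper open.
Joint ranges: [-2.6, 2.6], [-0.5, 2.12], [-1.47, 1.34], [0.16, 2.42], [-1.27, 4.41], [0.06, 2.06], [-2.6, 2.6]. Speed limits (rad/s): [2.22, 2.22, 2.79, 2.79, 3.14, 3.14, 3.14].

INTERFACE

Orientations are given as a unit quaternion [x, y, z, w].
In Python, from workcell import monitor, eyes, manip gives the robot as it stands.
- The arm moves only by the tool send_rows, never from a script. Its arguments are lists of equal length, an entry for each row: "offset": the shift along the tool's x, y, z in mm, a list of three; "roll": the turn about the tool's z in rad. In form: {"offset": [[tx, ty, tz], ...], "roll": [roll, ...]}. A call has exactly 5 rows; each row is the pose to reach, as a shift and turn from the pose commanded when the call began, along the tool's axes at that moment; what a row does not reach only later rows make up. A row lasts 1/12 s, in which the tool goes at most 41.7 mm and 7.16 degrees, less where a joint would pass 70% of its speed; a pose out of reach is approached as far as the arm can. A call with a gripper value outside its range is refused whole. "jaw" is the opening, from 0 (shut) to 1 (fully open), set as the call begins (left out, the last holds). The fingers move at their own pace and stop on an object; "newtons" is the grip in N (left out, the last holds). Time passes only in rows, so rows that repeat a pose let the fingers close, or fill a call up. It gives the time, the measured TCP pose, the force and the opening at its end, in the units of the state.
- monitor.get_obs(): the state, without advancing time (a new reading comes with each control period).
- eyes.camera(name): name is "scene" or "top" or "wrist"; returns (picture, depth): 480x640x3 uint8, blue, green, red; 480x640 float32, m along the optical axis (not along the pixel's ray), 0 where there is no reading.
- eyes.camera_params(name): a dict with "fovy" (degrees; the focal length in pixels is half the picture's height over the tangent of half this angle, whatever the lens; pixels are square), "cx", "cy" (the principal point, pixels), "k1" (the pictures are not rectified: a ray, as slopes to the right and down, at radius r is drawn at 1 + k1 r^2 times it, then the intrinsics apply), "R" (3x3) and "t" (3): a world point X has camera coordinates R X + t. Camera axes: x right, y down, z forward; pixel columns grow to the right and rows downward; lengths in m; the calibration is good to about 2 mm. A picture is of the moment at which its call begins: read the wrist's pose just before it. camera_params takes no time and is no camera call; for the wrist camera it gives the pose at the moment of the call.
- manip.hand_in(): hands the job in, once; it reports no verdict.
The state is a dict: "clock": time; "joint_pos": joint angles; "joint_velocities": joint speeds; "tau": joint torques, N m; "position": TCP position; "ee_rot": TCP orientation; "ft_force": force on the tool from outside, world axes, zero at the start; "torque": the same for the moment, N m; "grip_width": opening from 0.0 (shut) to 1.0 (fully open).
Only numpy, scipy, OpenCV 4.12 (cv2) and the standard library are available. Lean on these libraries where they do the work, as an engineer would, in place of code of your own. Each camera call takes 0.05 s, during which the arm holds its last target. There are 200 camera calls.

## Working session

There is one attempt and no reset: what is moved stays moved. The work goes in short steps, Python scripts to look and compute and a tool call to move; the robot and the scene stay as the last step left them, time stands still between calls to the robot, and variables do not carry over. Pictures are saved under pics/ and viewed, on a budget of 10 in all, crops included, one or two more only if the job needs it, and the job is handed in when it is done.

Besides the shell and the picture viewer there is one more tool, called after "Request:" as name([rows], argument=value, ...), one row to a line, values as JSON. send_rows: Moves the arm, as the interface text tells. Its arguments: {"type":"object","properties":{"offset":{"type":"array"},"roll":{"type":"array"},"jaw":{"type":"number"},"newtons":{"type":"number"}},"required":["offset","roll"]}

```bash
mkdir -p pics
python3 - <<'E'
from workcell import monitor, eyes
import cv2, numpy as np
o=monitor.get_obs(); print({k:np.round(v,3).tolist() for k,v in o.items()})
for n in ("scene","top"):
    im,d=eyes.camera(n); cv2.imwrite(f"pics/{n}0.png",im); np.save(f"pics/{n}0d.npy",d)
    p=eyes.camera_params(n); print(n,p); np.save(f"pics/{n}0p.npy",p,allow_pickle=True)
E
```

```text
{'clock': 0.0, 'joint_pos': [1.172, 0.333, -0.065, 1.461, 0.022, 1.35, -0.088], 'joint_velocities': [0.001, 0.001, -0.001, -0.001, -0.001, -0.001, -0.001], 'tau': [-0.001, -62.544, 0.049, -39.161, 0.016, 0.01, 0.0], 'position': [0.229, -0.581, 0.196], 'ee_rot': [0.982, 0.187, -0.0, -0.001], 'ft_force': [-0.36, -0.138, 0.416], 'torque': [0.029, 0.031, -0.019], 'grip_width': 1.001}
scene {'fovy': 47.71283538002627, 'cx': 324.8737543665548, 'cy': 234.66262829656858, 'k1': -0.14635988278191625, 'R': array([[ 0.78287995,  0.6219649 ,  0.0160824 ],
       [ 0.33279861, -0.39678046, -0.85545915],
       [-0.52568438,  0.67507401, -0.51762052]]), 't': array([-0.41785668, -0.0783301 ,  1.25761217])}
top {'fovy': 43.19741933924092, 'cx': 309.5205877035663, 'cy': 244.55269765365924, 'k1': 0.05625741360303352, 'R': array([[ 0.11770026, -0.99302261,  0.00726298],
       [-0.97020469, -0.11654931, -0.21241263],
       [ 0.21177704,  0.01795445, -0.97715307]]), 't': array([-0.07097075,  0.53999797,  0.91276178])}
```

View pics/scene0.png

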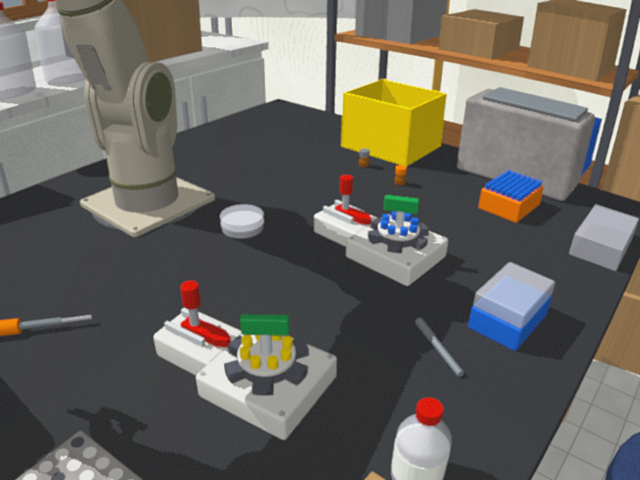

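View pics/top0.png

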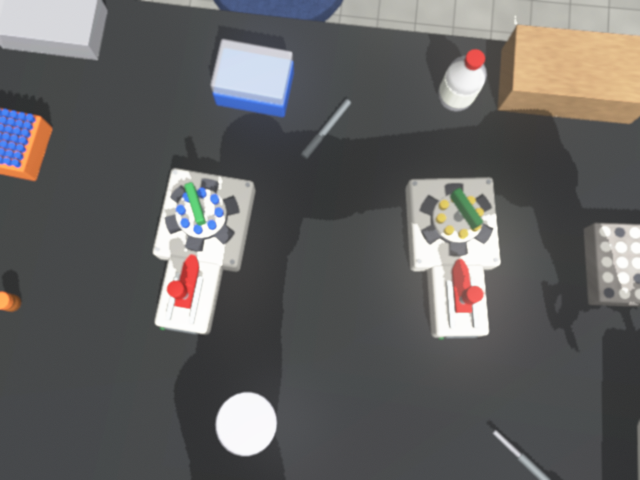

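The scene view shows the blue-capped mixer at (400,235). In the top view its bar is at about (195,203) and its knob at (177,289). The yellow mixer is on the right, with its bar at (467,208). Both top faces are at z=132 mm, so I'll measure there.

```bash
cat > h.py <<'E'
import numpy as np, cv2
def f(p): return 240/np.tan(np.radians(p["fovy"]/2))
def slopes(p,uv):
    K=np.array([[f(p),0,p["cx"]],[0,f(p),p["cy"]],[0,0,1.]])
    return cv2.undistortPoints(np.float64(uv).reshape(-1,1,2),K,np.array([p["k1"],0,0,0.])).reshape(-1,2)
def plane(p,uv,z):
    s=slopes(p,uv); R,t=np.array(p["R"]),np.array(p["t"])
    c=-R.T@t; d=np.c_[s,np.ones(len(s))]@R
    return c+d*((z-c[2])/d[:,2])[:,None]
def depthpts(p,uv,d):
    s=slopes(p,uv); uv=np.int32(uv); z=d[uv[:,1],uv[:,0]]
    X=np.c_[s*z[:,None],z]; return (X-p["t"])@np.array(p["R"])
def mask(im,col,roi=None):
    h=cv2.cvtColor(im,cv2.COLOR_BGR2HSV); H,S,V=cv2.split(h)
    m={"green":(H>50)&(H<85)&(S>120)&(V>40),"red":((H<6)|(H>174))&(S>150)&(V>60),
       "blue":(H>100)&(H<125)&(S>150)&(V>80)}[col]
    if roi: q=np.zeros_like(m); x0,y0,x1,y1=roi; q[y0:y1,x0:x1]=1; m=m&q
    v,u=np.nonzero(m); return np.c_[u,v].astype(float)
def topface(p,im,d,col,roi=None,zmin=.126,zmax=.14):
    uv=mask(im,col,roi); X=depthpts(p,uv,d); k=(X[:,2]>zmin)&(X[:,2]<zmax)
    uv=uv[k]; W=plane(p,uv,.132); (c,sz,a)=cv2.minAreaRect(np.float32(W[:,:2]*1000))
    return len(uv),np.median(X[k,2]) if k.any() else None,c,sz,a,W
E
python3 - <<'E'
from h import *
im=cv2.imread("pics/top0.png"); d=np.load("pics/top0d.npy"); p=np.load("pics/top0p.npy",allow_pickle=True).item()
for nm,col,roi in (("bbar","green",(150,160,260,240)),("bknob","red",(150,240,215,325)),("ybar","green",(410,170,500,245)),("yknob","red",(420,240,500,320))):
    n,z,c,sz,a,W=topface(p,im,d,col,roi); v=np.linalg.svd(W[:,:2]-W[:,:2].mean(0),full_matrices=False)[2][0]
    print(nm,n,z,np.round(c,1),np.round(sz,1),round(a,1),"mean",W.mean(0)*1000,"axis deg",np.degrees(np.arctan2(v[1],v[0])))
# blue caps centre
uv=mask(im,"blue",(150,160,260,250)); X=plane(p,uv,.084); print("caps",cv2.minEnclosingCircle(np.float32(X[:,:2]*1000)))
E
```

```text
bbar 308 0.1304165485347093 [572.4 170.6] [61.7 13.1] 26.5 mean [572.85105242 171.0947845  132.        ] axis deg -153.72065029714196
bknob 211 0.13059982714597118 [440.6 176.5] [22.4 23.4] 25.6 mean [440.86604174 176.6999695  132.        ] axis deg 113.37146606874651Traceback (most recent call last):
  File "<stdin>", line 4, in <module>
  File "h.py", line 20, in topface
    uv=mask(im,col,roi); X=depthpts(p,uv,d); k=(X[:,2]>zmin)&(X[:,2]<zmax)
                           ~~~~~~~~^^^^^^^^
  File "h.py", line 11, in depthpts
    s=slopes(p,uv); uv=np.int32(uv); z=d[uv[:,1],uv[:,0]]
  File "h.py", line 5, in slopes
    return cv2.undistortPoints(np.float64(uv).reshape(-1,1,2),K,np.array([p["k1"],0,0,0.])).reshape(-1,2)
           ~~~~~~~~~~~~~~~~~~~^^^^^^^^^^^^^^^^^^^^^^^^^^^^^^^^^^^^^^^^^^^^^^^^^^^^^^^^^^^^^
cv2.error: OpenCV(4.12.0) /io/opencv/modules/calib3d/src/undistort.dispatch.cpp:347: error: (-215:Assertion failed) CV_IS_MAT(_src) && CV_IS_MAT(_dst) && (_src->rows == 1 || _src->cols == 1) && (_dst->rows == 1 || _dst->cols == 1) && _src->cols + _src->rows - 1 == _dst->rows + _dst->cols - 1 && (CV_MAT_TYPE(_src->type) == CV_32FC2 || CV_MAT_TYPE(_src->type) == CV_64FC2) && (CV_MAT_TYPE(_dst->type) == CV_32FC2 || CV_MAT_TYPE(_dst->type) == CV_64FC2) in function 'cvUndistortPointsInternal'
```

Request:
send_rows([
  [24,-23,0],
  [48,-46,0],
  [71,-69,0],
  [95,-92,0],
  [119,-115,0],
], roll=[0,0,0,0,0], jaw=1.0, newtons=25)

```text
clock: 0.52
position: [0.2981, -0.4291, 0.1967]
ee_rot: [0.982, 0.187, -0.0, -0.0]
ft_force: [0.6, -0.1, 0.6]
grip_width: 0.996
```

Request:
send_rows([
  [24,-23,0],
  [48,-46,0],
  [71,-69,0],
  [95,-92,0],
  [119,-115,0],
], roll=[0,0,0,0,0])

```text
clock: 0.93
position: [0.3665, -0.2785, 0.1969]
ee_rot: [0.982, 0.187, -0.0, 0.0]
ft_force: [1.5, -1.0, 0.3]
grip_width: 0.999
```

Request:
send_rows([
  [24,-23,0],
  [48,-46,0],
  [71,-69,0],
  [95,-92,0],
  [119,-115,0],
], roll=[0,0,0,0,0])

```text
clock: 1.35
position: [0.435, -0.1279, 0.197]
ee_rot: [0.982, 0.187, -0.0, 0.0]
ft_force: [-0.0, -1.9, 0.2]
grip_width: 1.002
```

Request:
send_rows([
  [24,-23,0],
  [48,-46,0],
  [71,-69,0],
  [95,-92,0],
  [119,-115,0],
], roll=[0,0,0,0,0])

```text
clock: 1.77
position: [0.5036, 0.0226, 0.197]
ee_rot: [0.982, 0.187, -0.0, 0.0]
ft_force: [0.3, -0.6, 1.0]
grip_width: 0.999
```

Request:
send_rows([
  [24,-23,0],
  [48,-46,0],
  [71,-69,0],
  [95,-92,0],
  [119,-115,0],
], roll=[-0.02,-0.04,-0.06,-0.083,-0.083])

```text
clock: 2.18
position: [0.5722, 0.1731, 0.1967]
ee_rot: [0.974, 0.228, -0.0, 0.0]
ft_force: [0.5, -0.1, -0.5]
grip_width: 1.0
```

Run:
```python
from workcell import monitor, eyes
from h import *
from scipy.spatial.transform import Rotation as Ro
p=eyes.camera_params("wrist"); im,d=eyes.camera("wrist"); cv2.imwrite("pics/w1.png",im)
o=monitor.get_obs(); P=np.array(o["position"]); M=Ro.from_quat(o["ee_rot"]).as_matrix()
print(o["clock"],P,np.round(o["joint_pos"],2),"yaw",np.degrees(np.arctan2(M[1,0],M[0,0])))
n,z,c,sz,a,W=topface(p,im,d,"green",None,.12,.142)
v=np.linalg.svd(W[:,:2]-W[:,:2].mean(0),full_matrices=False)[2][0]
print(n,z,c,sz,a,np.degrees(np.arctan2(v[1],v[0])))
print("shift tool mm",M.T@(np.array([c[0]/1e3,c[1]/1e3,.099])-P)*1e3)
```

```text
2.2333 [0.57235611 0.17993894 0.19618663] [ 0.21  0.37 -0.75  1.5   0.25  1.37 -1.66] yaw 26.612680477192942
1780 0.1319659254955483 (577.0411987304688, 176.3843536376953) (63.68467712402344, 12.643260955810547) 25.975006103515625 -154.66237734321652
shift tool mm [ 2.5077952  5.6418054 97.1684516]
```

View pics/w1.png

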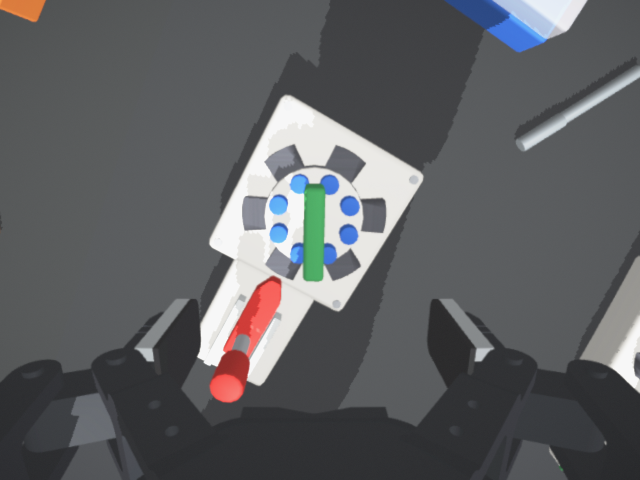

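The wrist view shows the bar running upright from (314,185) to (314,280), with a tooth of the gear facing the red tooth near (270,285). The arm was still settling when this was taken, so I'll hold one call and measure again.

Request:
send_rows([
  [0,0,0],
  [0,0,0],
  [0,0,0],
  [0,0,0],
  [0,0,0],
], roll=[0,0,0,0,0])

```text
clock: 2.65
position: [0.5719, 0.1705, 0.1973]
ee_rot: [0.974, 0.227, 0.0, 0.0]
ft_force: [-0.0, -0.2, 0.3]
grip_width: 1.004
```

```bash
cat > m.py <<'E'
from workcell import monitor, eyes
from h import *
from scipy.spatial.transform import Rotation as Ro
o=monitor.get_obs(); P=np.array(o["position"]); M=Ro.from_quat(o["ee_rot"]).as_matrix()
p=eyes.camera_params("wrist"); im,d=eyes.camera("wrist"); cv2.imwrite("pics/w2.png",im)
print(o["clock"],P,"yaw",np.degrees(np.arctan2(M[1,0],M[0,0])))
c={}
for col in ("green","red"):
    n,z,c[col],sz,a,W=topface(p,im,d,col,(150,100,450,410),.125,.14)
    v=np.linalg.svd(W[:,:2]-W[:,:2].mean(0),full_matrices=False)[2][0]
    print(col,n,z,np.round(c[col],1),np.round(sz,1),a,np.degrees(np.arctan2(v[1],v[0])))
    print("shift tool mm",M.T@(np.array([*np.array(c[col])/1e3,.099])-P)*1e3)
e=np.subtract(c["green"],c["red"]); print("dist",np.hypot(*e),"dir",np.degrees(np.arctan2(e[1],e[0])))
E
python3 m.py
```

```text
2.65 [0.57193845 0.17051555 0.1972949 ] yaw 26.184263295198566
green 1760 0.13194498337503702 [576.9 176.4] [62.4 13.1] 25.427379608154297 -154.8644398958118
shift tool mm [ 7.05049303 -3.20968504 98.292421  ]
red 693 0.13176172686455506 [446.1 182.7] [29.3 24.7] 16.0400333404541 160.94024389411257
shift tool mm [-107.58081899  -66.5474342    98.22723442]
dist 130.96569173550822 dir -2.7379119832412093
```

Request:
send_rows([
  [1,0,20],
  [2,-1,40],
  [3,-1,60],
  [4,-1.5,72],
  [4,-1.5,80],
], roll=[0,0,0,0,0])

```text
clock: 3.12
position: [0.5743, 0.1743, 0.1158]
ee_rot: [0.974, 0.227, -0.001, 0.0]
ft_force: [0.1, 0.1, -0.1]
grip_width: 1.004
```

Request:
send_rows([
  [0,0,6],
  [0,0,12],
  [0,0,17],
  [0,0,17],
  [0,0,17],
], roll=[0,0,0,0,0])

```text
clock: 3.53
position: [0.5749, 0.175, 0.1004]
ee_rot: [0.974, 0.227, 0.0, 0.0]
ft_force: [-0.0, -0.3, 0.3]
grip_width: 1.003
```

Request:
send_rows([
  [0,0,0],
  [0,0,0],
  [0,0,0],
  [0,0,0],
  [0,0,0],
], roll=[0,0,0,0,0], jaw=0.0, newtons=25)

```text
clock: 3.95
position: [0.5749, 0.175, 0.1003]
ee_rot: [0.974, 0.227, 0.0, 0.0]
ft_force: [0.9, 0.1, 0.5]
grip_width: 0.299
```

Request:
send_rows([
  [0,0,0],
  [0,0,0],
  [0,0,0],
  [0,0,0],
  [0,0,0],
], roll=[0,0,0,0,0])

```text
clock: 4.37
position: [0.5747, 0.175, 0.1001]
ee_rot: [0.974, 0.227, -0.0, 0.0]
ft_force: [0.2, -0.7, 0.1]
grip_width: 0.001
```

The jaws closed on nothing, so I'll look.

```bash
python3 m.py
python3 - <<'E'
from workcell import eyes
import cv2,numpy as np
a=cv2.imread("pics/w2.png"); b,_=eyes.camera("scene"); t,_=eyes.camera("top")
cv2.imwrite("pics/c3.png",np.hstack([cv2.resize(a,(400,300)),cv2.resize(b[170:290,300:460],(400,300))]))
cv2.imwrite("pics/s3.png",b);cv2.imwrite("pics/t3.png",t)
E
```

```text
4.3667 [0.57474468 0.17495064 0.10008337] yaw 26.28707061796032
green 1918 0.1319148419502052 [594.5 184.7] [25.7 12.5] 25.760692596435547 -154.42612306251158
shift tool mm [ 2.20052986e+01 -9.38493118e-03  1.08198729e+00]Traceback (most recent call last):
  File "m.py", line 9, in <module>
    n,z,c[col],sz,a,W=topface(p,im,d,col,(150,100,450,410),.125,.14)
                      ~~~~~~~^^^^^^^^^^^^^^^^^^^^^^^^^^^^^^^^^^^^^^^
  File "h.py", line 21, in topface
    uv=uv[k]; W=plane(p,uv,.132); (c,sz,a)=cv2.minAreaRect(np.float32(W[:,:2]*1000))
                ~~~~~^^^^^^^^^^^
  File "h.py", line 7, in plane
    s=slopes(p,uv); R,t=np.array(p["R"]),np.array(p["t"])
  File "h.py", line 5, in slopes
    return cv2.undistortPoints(np.float64(uv).reshape(-1,1,2),K,np.array([p["k1"],0,0,0.])).reshape(-1,2)
           ~~~~~~~~~~~~~~~~~~~^^^^^^^^^^^^^^^^^^^^^^^^^^^^^^^^^^^^^^^^^^^^^^^^^^^^^^^^^^^^^
cv2.error: OpenCV(4.12.0) /io/opencv/modules/calib3d/src/undistort.dispatch.cpp:347: error: (-215:Assertion failed) CV_IS_MAT(_src) && CV_IS_MAT(_dst) && (_src->rows == 1 || _src->cols == 1) && (_dst->rows == 1 || _dst->cols == 1) && _src->cols + _src->rows - 1 == _dst->rows + _dst->cols - 1 && (CV_MAT_TYPE(_src->type) == CV_32FC2 || CV_MAT_TYPE(_src->type) == CV_64FC2) && (CV_MAT_TYPE(_dst->type) == CV_32FC2 || CV_MAT_TYPE(_dst->type) == CV_64FC2) in function 'cvUndistortPointsInternal'
```

View pics/c3.png

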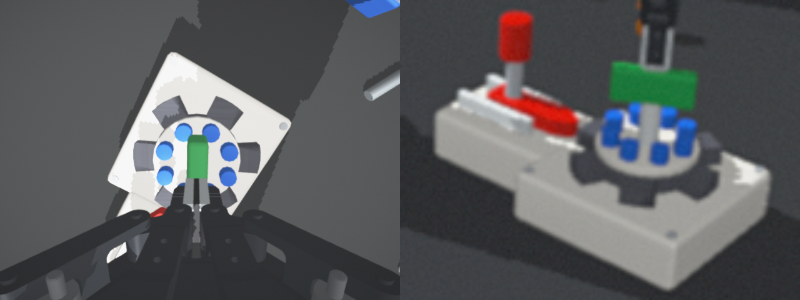

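Run:
```python
from workcell import eyes, monitor
from h import *
p=eyes.camera_params("wrist"); im,d=eyes.camera("wrist")
uv=np.array([(u,v) for v in range(270,400,12) for u in (295,303,315,325,333)],float)
X=depthpts(p,uv,d)*1000
for a,x in zip(uv.reshape(-1,5,2),X.reshape(-1,5,3)): print(a[0,1],[tuple(np.round(q).astype(int).tolist()) for q in x])
s,sd=eyes.camera("scene"); ps=eyes.camera_params("scene")
uv=np.array([(400,v) for v in range(160,215,4)],float); print(np.c_[uv,np.round(depthpts(ps,uv,sd)*1000)])
cv2.imwrite("pics/c4.png",np.hstack([cv2.resize(im[240:420,230:410],(400,400),interpolation=2),cv2.resize(s[140:220,360:440],(400,400),interpolation=2)]))
```

```text
270.0 [(563, 182, 69), (586, 186, 132), (589, 182, 133), (590, 179, 132), (574, 163, 71)]
282.0 [(557, 179, 71), (582, 184, 132), (584, 180, 132), (586, 176, 132), (567, 160, 70)]
294.0 [(552, 177, 74), (583, 184, 148), (585, 180, 147), (587, 177, 147), (562, 157, 74)]
306.0 [(582, 187, 158), (583, 184, 158), (585, 181, 158), (587, 178, 158), (588, 175, 157)]
318.0 [(582, 186, 166), (584, 184, 167), (585, 180, 166), (586, 178, 166), (587, 175, 166)]
330.0 [(584, 186, 177), (585, 184, 177), (584, 180, 171), (587, 178, 176), (590, 177, 179)]
342.0 [(583, 186, 183), (585, 184, 184), (580, 178, 172), (587, 178, 182), (588, 177, 183)]
354.0 [(584, 186, 190), (584, 184, 188), (576, 176, 172), (587, 179, 189), (588, 177, 189)]
366.0 [(589, 187, 203), (582, 182, 189), (573, 174, 172), (585, 178, 190), (592, 180, 202)]
378.0 [(587, 186, 204), (574, 179, 183), (568, 172, 171), (576, 173, 182), (591, 179, 204)]
390.0 [(585, 185, 205), (571, 177, 183), (450, 113, 0), (574, 172, 183), (588, 178, 205)]
[[400. 160. 579. 148. 217.]
 [400. 164. 597. 118. 225.]
 [400. 168. 597. 119. 217.]
 [400. 172. 594. 126. 206.]
 [400. 176. 585. 143. 190.]
 [400. 180. 578. 156. 175.]
 [400. 184. 577. 159. 166.]
 [400. 188. 577. 160. 158.]
 [400. 192. 576. 164. 148.]
 [400. 196. 576. 165. 139.]
 [400. 200. 575. 168. 129.]
 [400. 204. 575. 169. 120.]
 [400. 208. 577. 167. 114.]
 [400. 212. 579. 167. 106.]]
```

View pics/c4.png

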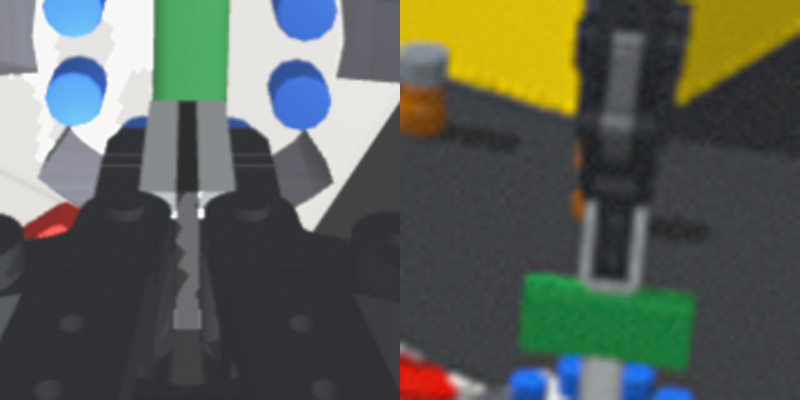

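Both views show the shut fingertips just above the bar top, at about z=136 mm, though the reported TCP is z=100. The lateral centring is good. I'll open, go 22 mm lower and close again. The surface seen between the fingers (z≈172) will still clear the bar.

Request:
send_rows([
  [0,0,0],
  [0,0,0],
  [0,0,0],
  [0,0,0],
  [0,0,0],
], roll=[0,0,0,0,0], jaw=1.0)

```text
clock: 5.03
position: [0.5748, 0.1749, 0.1001]
ee_rot: [0.974, 0.227, 0.0, 0.0]
ft_force: [0.4, -0.5, 0.1]
grip_width: 0.706
```

Request:
send_rows([
  [0,0,5],
  [0,0,10],
  [0,0,15],
  [0,0,20],
  [0,0,22],
], roll=[0,0,0,0,0])

```text
clock: 5.45
position: [0.5743, 0.1747, 0.0769]
ee_rot: [0.974, 0.227, -0.001, 0.0]
ft_force: [-0.5, 0.1, -0.0]
grip_width: 0.998
```

Request:
send_rows([
  [0,0,0],
  [0,0,0],
  [0,0,0],
  [0,0,0],
  [0,0,0],
], roll=[0,0,0,0,0], jaw=0.0)

```text
clock: 5.87
position: [0.5749, 0.175, 0.0783]
ee_rot: [0.974, 0.227, 0.0, 0.0]
ft_force: [-0.2, -0.6, -0.8]
grip_width: 0.299
```

Request:
send_rows([
  [0,0,0],
  [0,0,0],
  [0,0,0],
  [0,0,0],
  [0,0,0],
], roll=[0,0,0,0,0])

```text
clock: 6.28
position: [0.575, 0.1748, 0.0784]
ee_rot: [0.974, 0.227, 0.0, 0.0]
ft_force: [0.2, -2.2, 3.5]
grip_width: 0.156
```

Gripped: the opening is about 13 mm on the 14 mm bar. Next I'll turn it about −28.5° in the world, which is a positive roll.

Request:
send_rows([
  [0,0,0],
  [0,0,0],
  [0,0,0],
  [0,0,0],
  [0,0,0],
], roll=[0.04,0.08,0.12,0.16,0.2])

```text
clock: 6.7
position: [0.575, 0.1748, 0.0784]
ee_rot: [0.992, 0.128, 0.0, 0.0]
ft_force: [-0.3, -1.7, 4.8]
grip_width: 0.154
```

Request:
send_rows([
  [0,0,0],
  [0,0,0],
  [0,0,0],
  [0,0,0],
  [0,0,0],
], roll=[0.05,0.11,0.17,0.23,0.29])

```text
clock: 7.12
position: [0.575, 0.1749, 0.0784]
ee_rot: [1.0, -0.017, 0.0, 0.0]
ft_force: [-0.0, -1.4, 3.4]
grip_width: 0.154
```

Request:
send_rows([
  [0,0,0],
  [0,0,0],
  [0,0,0],
  [0,0,0],
  [0,0,0],
], roll=[0.005,0.005,0.005,0.005,0.005])

```text
clock: 7.53
position: [0.575, 0.1749, 0.0784]
ee_rot: [1.0, -0.017, 0.0, 0.0]
ft_force: [-1.2, -1.5, 5.2]
grip_width: 0.159
```

Request:
send_rows([
  [0,0,0],
  [0,0,0],
  [0,0,0],
  [0,0,0],
  [0,0,0],
], roll=[0,0,0,0,0], jaw=1.0)

```text
clock: 7.95
position: [0.5746, 0.1751, 0.0779]
ee_rot: [1.0, -0.018, -0.0, -0.0]
ft_force: [0.4, -0.5, 0.2]
grip_width: 0.854
```

Request:
send_rows([
  [0,0,-10],
  [0,0,-30],
  [0,0,-60],
  [0,0,-90],
  [0,0,-110],
], roll=[0,0,0,0,0])

```text
clock: 8.37
position: [0.5754, 0.1755, 0.1919]
ee_rot: [1.0, -0.018, 0.001, -0.0]
ft_force: [0.2, 0.5, -0.3]
grip_width: 1.0
```

Request:
send_rows([
  [0,0,0],
  [0,0,0],
  [0,0,0],
  [0,0,0],
  [0,0,0],
], roll=[0,0,0,0,0], jaw=0.0)

```text
clock: 8.78
position: [0.5742, 0.1747, 0.1871]
ee_rot: [1.0, -0.018, -0.001, 0.0]
ft_force: [-0.1, 0.5, -0.4]
grip_width: 0.302
```

```bash
sed -i 's/(150,100,450,410)/(150,60,450,440)/' m.py; python3 m.py
python3 - <<'E'
from workcell import eyes
from h import *
p=eyes.camera_params("wrist"); im,d=eyes.camera("wrist")
uv=np.array([(u,v) for v in range(280,440,12) for u in (303,315,325)],float)
X=depthpts(p,uv,d)*1000
for a,x in zip(uv.reshape(-1,3,2),X.reshape(-1,3,3)): print(a[0,1],[tuple(np.round(q).astype(int).tolist()) for q in x])
E
```

```text
8.7833 [0.57424627 0.17472404 0.1870702 ] yaw -2.0713016910231974
green 1857 0.13200803898652078 [577.1 175.5] [12.7 62.5] 87.57278442382812 177.6670212531756
shift tool mm [ 2.95591155 -0.88539579 88.06494781]
red 324 0.13067331339731492 [454.9 182. ] [23.1 11.3] 87.91320037841797 84.68233098529103
shift tool mm [-119.39135317   -3.02022264   88.26642896]
dist 122.36605437607521 dir -3.070895854561541
280.0 [(551, 184, 130), (551, 176, 132), (517, 168, 44)]
292.0 [(506, 188, 43), (506, 177, 44), (506, 168, 44)]
304.0 [(502, 188, 59), (503, 177, 63), (495, 168, 46)]
316.0 [(492, 188, 63), (491, 178, 61), (490, 169, 61)]
328.0 [(480, 189, 61), (480, 178, 63), (479, 169, 62)]
340.0 [(468, 189, 62), (468, 178, 62), (468, 170, 63)]
352.0 [(456, 190, 62), (456, 179, 62), (455, 170, 61)]
364.0 [(444, 190, 63), (449, 179, 70), (442, 170, 61)]
376.0 [(445, 190, 82), (448, 179, 87), (417, 170, 43)]
388.0 [(455, 188, 111), (455, 179, 112), (449, 171, 104)]
400.0 [(455, 188, 126), (454, 179, 125), (449, 172, 119)]
412.0 [(585, 178, 295), (450, 179, 133), (585, 173, 296)]
424.0 [(586, 178, 300), (585, 175, 300), (586, 173, 301)]
436.0 [(586, 178, 304), (586, 175, 304), (585, 173, 303)]
```

View pics/w2.png

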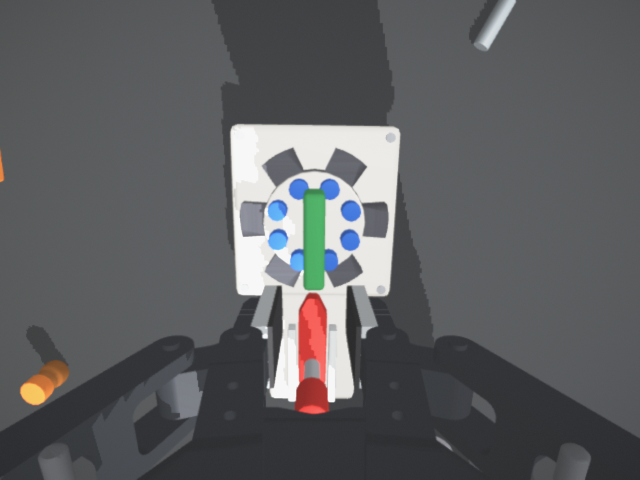

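The bar is now in line with the slide: bar at (314,190–290), slide at (312,300–400), and the gap faces the tooth. I'll go behind the knob with the fingers shut.

Request:
send_rows([
  [-32,-1,0],
  [-64,-1,0],
  [-96,-2,0],
  [-128,-2,0],
  [-160,-2.5,0],
], roll=[0,0,0,0,0], jaw=0.0)

```text
clock: 9.3
position: [0.4133, 0.1832, 0.1874]
ee_rot: [1.0, -0.018, -0.0, 0.0]
ft_force: [0.3, 0.1, -0.2]
grip_width: -0.002
```

Request:
send_rows([
  [0,0,0],
  [0,0,0],
  [0,0,0],
  [0,0,15],
  [0,0,40],
], roll=[0,0,0,0,0])

```text
clock: 9.72
position: [0.4173, 0.1839, 0.1494]
ee_rot: [1.0, -0.019, 0.002, -0.001]
ft_force: [1.2, -0.1, -0.9]
grip_width: 0.004
```

Run:
```python
from workcell import eyes, monitor
from h import *
o=monitor.get_obs(); print(o["clock"],o["position"],o["grip_width"],np.round(o["joint_pos"],2))
s,sd=eyes.camera("scene"); cv2.imwrite("pics/c5.png",cv2.resize(s[90:290,280:480],(600,600),interpolation=2))
```

```text
9.7167 [0.41732201 0.18388968 0.14939984] 0.004469374678036543 [ 0.21  0.03 -0.73  1.92  0.02  1.19 -2.13]
```

View pics/c5.png

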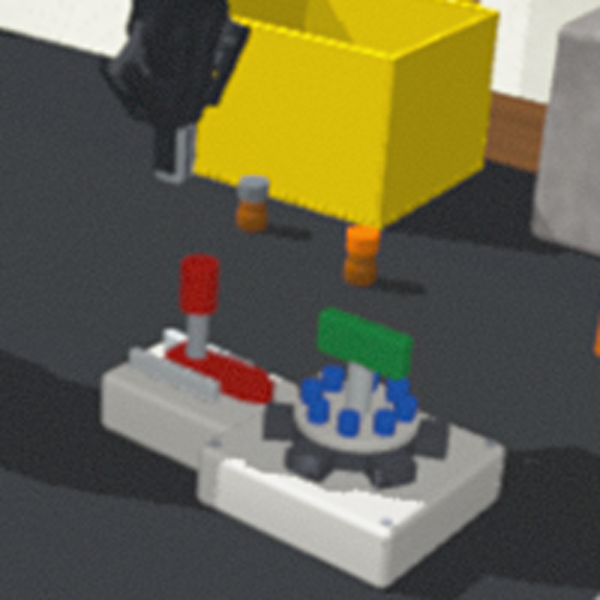

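The shut fingertip is at (172,180), behind and above the knob at (199,285). I'll back off a little more and go down.

Request:
send_rows([
  [-5,0,0],
  [-5,0,15],
  [-5,0,30],
  [-5,0,45],
  [-5,0,55],
], roll=[0,0,0,0,0])

```text
clock: 10.18
position: [0.4102, 0.1835, 0.0929]
ee_rot: [1.0, -0.018, -0.0, -0.0]
ft_force: [-0.4, -0.0, 0.1]
grip_width: -0.001
```

Request:
send_rows([
  [0,0,8],
  [0,0,16],
  [0,0,21],
  [0,0,21],
  [0,0,21],
], roll=[0,0,0,0,0])

```text
clock: 10.6
position: [0.4101, 0.1836, 0.0723]
ee_rot: [1.0, -0.018, 0.0, -0.0]
ft_force: [-0.1, -0.4, 0.5]
grip_width: -0.004
```

Run:
```python
from workcell import eyes, monitor
from h import *
o=monitor.get_obs(); print(o["clock"],o["position"],o["ft_force"],o["grip_width"])
s,sd=eyes.camera("scene"); cv2.imwrite("pics/c6.png",cv2.resize(s[130:270,280:480],(800,560),interpolation=2))
```

```text
10.6 [0.41011201 0.18356639 0.07233024] [-0.09127208 -0.35041629  0.47016192] -0.0044716726192360915
```

View pics/c6.png

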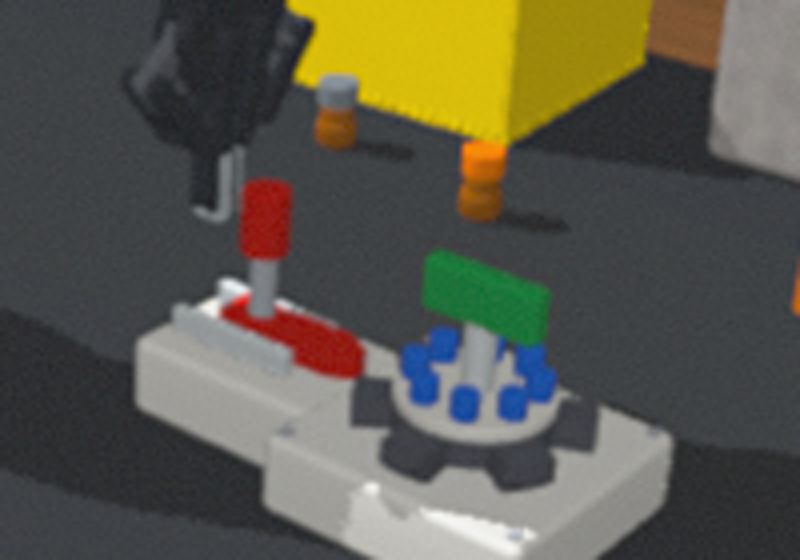

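The fingertips are directly behind the knob, at about mid-height. I'll push in small steps.

Request:
send_rows([
  [3,0,0],
  [6,0,0],
  [9,0,0],
  [12,0,0],
  [15,0,0],
], roll=[0,0,0,0,0])

```text
clock: 11.07
position: [0.4251, 0.1829, 0.0721]
ee_rot: [1.0, -0.018, -0.0, 0.0]
ft_force: [-2.4, 0.4, 2.5]
grip_width: 0.005
```

Request:
send_rows([
  [2,0,0],
  [4,0,0],
  [6,0,0],
  [8,0,0],
  [10,0,0],
], roll=[0,0,0,0,0])

```text
clock: 11.48
position: [0.4351, 0.1824, 0.072]
ee_rot: [1.0, -0.018, -0.0, 0.0]
ft_force: [-2.9, -0.6, 1.7]
grip_width: -0.0
```

Sliding at about 3 N. The end stop should come near TCP x≈0.442.

Request:
send_rows([
  [1,0,0],
  [2,0,0],
  [3,0,0],
  [4,0,0],
  [4,0,0],
], roll=[0,0,0,0,0])

```text
clock: 11.9
position: [0.4391, 0.1823, 0.072]
ee_rot: [1.0, -0.018, 0.0, 0.0]
ft_force: [-1.7, -0.9, 0.1]
grip_width: -0.004
```

Request:
send_rows([
  [0.5,0,0],
  [1,0,0],
  [1.5,0,0],
  [2,0,0],
  [2,0,0],
], roll=[0,0,0,0,0])

```text
clock: 12.32
position: [0.4405, 0.1822, 0.072]
ee_rot: [1.0, -0.018, -0.0, 0.0]
ft_force: [-5.0, -2.4, 1.7]
grip_width: 0.0
```

Request:
send_rows([
  [0.3,0,0],
  [0.6,0,0],
  [1,0,0],
  [1,0,0],
  [1,0,0],
], roll=[0,0,0,0,0])

```text
clock: 12.73
position: [0.4406, 0.1822, 0.072]
ee_rot: [1.0, -0.018, -0.001, 0.001]
ft_force: [-9.2, -2.3, 8.2]
grip_width: 0.003
```

It's against a hard stop: force rising, no movement. I'll back off, lift and verify.

Request:
send_rows([
  [-2,0,0],
  [-6,0,0],
  [-10,0,0],
  [-16,0,0],
  [-20,0,0],
], roll=[0,0,0,0,0])

```text
clock: 13.15
position: [0.4214, 0.1832, 0.0721]
ee_rot: [1.0, -0.018, 0.0, -0.0]
ft_force: [0.7, 0.3, -0.8]
grip_width: -0.003
```

Request:
send_rows([
  [0,0,-20],
  [0,0,-50],
  [0,0,-80],
  [0,0,-110],
  [0,0,-130],
], roll=[0,0,0,0,0])

```text
clock: 13.57
position: [0.4223, 0.1836, 0.205]
ee_rot: [1.0, -0.018, 0.002, -0.0]
ft_force: [0.5, 0.2, 1.0]
grip_width: 0.003
```

Request:
send_rows([
  [0,-40,0],
  [0,-80,0],
  [0,-120,0],
  [0,-140,0],
  [0,-150,0],
], roll=[0,0,0,0,0])

```text
clock: 13.98
position: [0.426, 0.3363, 0.202]
ee_rot: [1.0, -0.016, -0.0, -0.001]
ft_force: [-0.1, -1.0, -0.1]
grip_width: 0.0
```

Run:
```python
from workcell import eyes, monitor
from h import *
o=monitor.get_obs(); print(o["clock"],o["position"])
im,d=eyes.camera("top"); p=eyes.camera_params("top"); c={}
for col,roi in (("green",(150,160,260,240)),("red",(150,230,215,325))):
    n,z,c[col],sz,a,W=topface(p,im,d,col,roi)
    print(col,n,z,np.round(c[col],1),np.round(sz,1),a)
e=np.subtract(c["green"],c["red"]); print("dist",np.hypot(*e),"dir",np.degrees(np.arctan2(e[1],e[0])))
s,_=eyes.camera("scene")
a=cv2.imread("pics/top0.png"); q=(slice(245,325),slice(420,500))
print("yellow change",cv2.absdiff(a[q],im[q]).mean())
cv2.imwrite("pics/c7.png",np.hstack([cv2.resize(im[150:350,140:270],(390,600),interpolation=2),cv2.resize(s[160:290,310:460],(400,600),interpolation=2)]))
```

```text
13.9833 [0.42597847 0.33631454 0.20204597]
green 329 0.13021303346620006 [572.5 171.3] [13.8 63.1] 87.23959350585938
red 208 0.1307145362065657 [461.7 175.6] [22.1 23.3] 6.782660007476807
dist 110.90179171649777 dir -2.1906681353768125
yellow change 3.240625
```

View pics/c7.png

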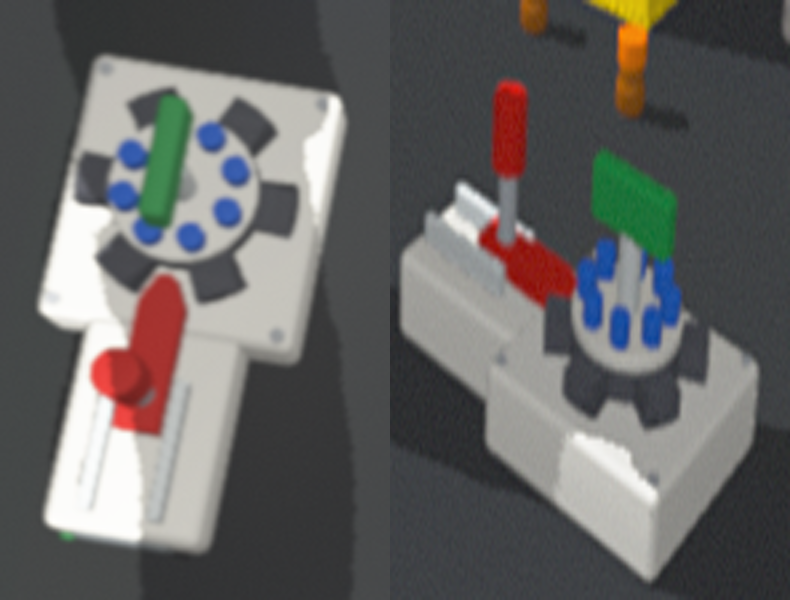

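The tooth sits in the gap (left half, around (160,285)). The knob is 110.9 mm from the axis, against 111 mm for fully home. I'm handing in.

```bash
python3 -c "
from workcell import manip; print(manip.hand_in())"
```

```text
the job is handed in; nothing more can be done
None
```

The blue-capped mixer is in gear and the job is handed in. I turned its T-bar about 28° so a gap faced the red tooth, then pushed the gear knob in at about 3 N until it hit the end stop (about 9 N at the stop).

- **Gear position:** In the last top view the knob is 110.9 mm from the spindle axis (111 is fully home). The bar is within 1° of the slide direction.
- **Arm:** It was lifted clear of everything before the job was handed in, at about 14 s of the 38 s allowed.
- **Yellow-capped mixer:** I never went near its knob, and a before/after image comparison there showed only a small difference. I did not measure its position.

**What disagreed:**
- **First grasp:** It closed on nothing. The shut fingertips showed about 36 mm higher than the reported tool position, so I went 22 mm lower and it gripped.
- **Camera offset:** The wrist and top cameras disagreed by about 5–7 mm in absolute position. They agreed to about 1 mm on the knob-to-axis distance, which is what mattered here.

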